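Fold the lid stay and shut the engine-parts case

TASK

The blue engine-parts case is propped open by the folding steel stay on its end. Break the stay at its knee by pressing the red grip down, then lower the lid until it is fully shut, without slamming or forcing it. Leave the piston, the bearing ring and the sensor beside the case where they are.

Things in the scene. Friction and masses are not known exactly. Their poses are not given: they have to be found in the camera images.
- case: Blue open steel case, fixed to the bench, 190 (its x) x 250 (its y) x 120 mm tall. Origin: centre of its underside; z up. The lid's hinge line is the top edge of its -x wall (the robot's side), parallel to its y axis; the stay is outside its +y end wall, all else of the case within its 250 mm. Turned up to 0.42 rad either way.
- lid (a joint): Lid angle (rad) about the hinge line: 0 = propped open, leaning 1.40 rad (80 deg) up from level, outer face to the robot; grows as it closes; 1.40 = fully shut, level. Stiff hinge: with the stay broken the lid stays where it is left; 1 to 5 N at its free edge moves it down. With the stay locked it does not move. No handle: push on its outer face.
- lid_hinge (a point): Middle of the lid's hinge line: case frame (-95, 0, 120) mm. The lid is a slab 194 mm from hinge line to free edge, 250 mm wide, 18 mm thick, about 0.5 kg; shut, its underside is 120 mm and its outer face 138 mm above the bench.
- lid_edge (a point): Middle of the lid's free edge, on the outer face (194 mm from the hinge line, 18 mm outwards).
- knee (a joint): Bend (rad) of the folding stay at its knee: 0 = locked against its stop just past straight (pushing the lid only holds it there); 0.14 = straight; more = broken; about 2.9 with the lid shut. Two steel links, 81 mm between pivots, 16 mm wide. It breaks down and towards the hinge: press the red grip down with about 5 to 15 N; pressing on also draws the lid down.
- stay_foot (a point): Pivot of the lower link on the case: case frame (30, 130, 108) mm. The knee moves on a circle of 81 mm about it, in the case's x-z plane; at the start it lies 54 mm towards -x and 60 mm above it, later lower, at last hanging below the rim.
- release_grip (a point): Red round bar at the knee, 18 mm diameter, 70 mm long, parallel to the case's y axis, sticking out from the +y end. This point is on its centre line, 182 mm from the case's middle along y; the bar runs from 40 mm nearer the case to 30 mm farther out. About 168 mm above the bench at the start.
- piston: Bystander: bare aluminium piston, 76 mm diameter, 66 mm tall, standing on the bench. Origin: centre of its underside.
- bearing: Bystander: steel bearing ring, 72 mm outside diameter, 20 mm tall, lying flat. Origin: centre of its underside.
- sensor: Bystander: black plastic sensor, 105 x 34 x 32 mm, lying on the bench. Origin: centre of its underside.

How it is judged:
By the outcome, as a careful person would: the job done as asked, in the order asked, and still so for the second after the job is handed in, with the robot touching nothing.
It also fails if it takes over 45 s, if anything falls off the work surface, if the arm or the gripper's body presses on something with over 40 N, if the wrist force passes 120 N, or if a joint passes its speed limit or range.

ROBOT

A 6-joint arm with a two-finger parallel gripper is mounted at the origin on the work surface. World frame = base frame: x ahead of the robot, y to its left, z up, the work surface at z = 0. Lengths are in m, angles in rad, forces in N, time in s.
With the tool pointing down it reaches from about 0.275 to 0.825 m from the base axis. Payload 4.9 kg.
Tool frame: the origin (TCP) lies midway between the tips of the shut fingers; the grasp point (between the pads) lies 19 mm behind it (bot.grip_depth is the distance from the TCP to the grasp point, in m); z points along the fingers, y is the line along which they close (so a half turn about z gives the same grasp; the last joint's range is limited). The gripper opens to 85 mm and grips with 20 to 120 N. Pads are 22 mm wide; open, the fingers measure 114 mm over their backs; the gripper's body (76 mm by 85 mm) begins 54 mm behind the grasp point. The pads swing forward as they close: fully open they stand 13 mm farther back than shut.
Start: joints at [1.174, 0.326, -0.193, 1.052, 0, 1.437], TCP at [0.143, 0.531, 0.231] pointing down, gripper open.
Joint ranges: [-2.65, 2.65], [-0.97, 1.79], [-1.3, 1.35], [-1.93, 2.1], [-1.47, 1.37], [-3.14, 3.14]. Speed limits (rad/s): [2.57, 2.57, 3.14, 3.14, 3.14, 3.14].

INTERFACE

Orientations are given as a unit quaternion [w, x, y, z].
In Python, from cell import bot gives the robot as it stands. Calls block until the motion is done:
- bot.move_pose(position, orientation): joint-space move of the TCP to a pose.
- bot.move_linear(position, speed=0.15, rotation=None, until_force=None): straight line of the TCP; rotation=None keeps the orientation; speed is the mean speed in m/s. With until_force (N) it stops when the force on the tool has changed by that much, and returns True; else False.
- bot.goto_joints(angles): joint-space move.
- bot.set_gripper(opening, grasp_force=None): opening from 0.0 (shut) to 1.0 (fully open); grasp_force is the grip in N (None keeps the last); returns when the fingers have stopped.
- bot.wait(seconds).
- bot.solve_ik(position, orientation): joint angles nearest the present ones, or None.
- bot.camera(name): name is "scene" or "top" or "wrist"; returns the picture (480x640x3 uint8, red, green, blue); there is no depth.
- bot.calibration(name): a dict with "mtx" (3x3 intrinsics, pixels), "k1" (the pictures are not rectified: a ray, as slopes to the right and down, at radius r is drawn at 1 + k1 r^2 times it, then the intrinsics apply), "extrinsics" (4x4, takes a point from world to camera coordinates); the wrist camera has in their place "hand_eye" (4x4, takes a point from camera to tool coordinates, whose origin is the TCP and whose axes are the flange's). Camera axes: x right, y down, z forward; pixel columns grow to the right and rows downward; lengths in m; the calibration is good to about 2 mm. A picture is of the moment at which its call begins: read the wrist's pose just before it. calibration takes no time and is no camera call.
A pose or a line that the arm cannot do raises bot.PlanningError and nothing moves.
- bot.close_job(): hands the job in; it is judged then, once.
Trained networks look in the newest picture that a camera, given by its name, has taken for a name from the list of things; names that differ only in an ending like _2 or _b are one class to them, and where a whole thing is asked for, a point or a joint stands for the part that bears it (a point fixed in the world has none). Each returns a list of dicts, best first, with "confidence" (0 to 1); they miss things now and then, are a little off and sometimes report something else, mostly with a low value. They report only what shows in the picture. A call takes as long as a camera call.
- bot.search_frame(camera, thing): "bbox" ([left, top, width, height] in pixels, round what is visible of it).
Readings, each from a call of its own:
- bot.read_clock(): time.
- bot.read_joint_positions(): joint angles.
- bot.read_joint_vel(): joint speeds.
- bot.read_joint_efforts(): joint torques, N m.
- bot.read_position(): TCP position.
- bot.read_tool_rot(): TCP orientation.
- bot.read_ft_force(): force on the tool from outside, world axes, zero at the start.
- bot.read_moment(): the same for the moment, N m.
- bot.read_gripper_width(): opening from 0.0 (shut) to 1.0 (fully open).
- bot.read_finger_force(): force on a finger pad.
Only numpy, scipy, OpenCV 4.12 (cv2) and the standard library are available. Lean on these libraries where they do the work, as an engineer would, in place of code of your own. Each camera call takes 0.05 s, during which the arm holds its last target. There are 200 camera calls.

## Working session

There is one attempt and no reset: what is moved stays moved. The work goes in short steps, each a Python script; the robot and the scene stay as the last script left them, time stands still between calls to the robot, and variables do not carry over. Pictures are saved under pics/ and viewed, at most 10 in all, crops included, and the job is handed in when it is done.

```bash
mkdir -p pics; ls
python3 - <<'E'
from cell import bot
import cv2, numpy as np
for c in ("scene","top"):
    im=bot.camera(c); cv2.imwrite(f"pics/{c}0.png",im[:,:,::-1])
    for t in ("case","lid","release_grip","knee","piston","bearing","sensor"):
        print(c,t,[(np.round(d["bbox"]).tolist(),round(d["confidence"],2)) for d in bot.search_frame(c,t)[:2]])
    k=bot.calibration(c); print(np.round(k["mtx"],1).tolist(),k["k1"],np.round(k["extrinsics"],4).tolist())
print(bot.read_clock(),bot.read_tool_rot())
E
```

```text
pics
scene case [([216.0, 138.0, 176.0, 223.0], 0.75)]
scene lid [([276.0, 134.0, 108.0, 126.0], 0.67)]
scene release_grip [([332.0, 223.0, 62.0, 76.0], 0.8), ([216.0, 133.0, 176.0, 224.0], 0.53)]
scene knee [([354.0, 222.0, 28.0, 37.0], 0.69)]
scene piston [([224.0, 221.0, 33.0, 24.0], 0.96)]
scene bearing [([188.0, 311.0, 40.0, 31.0], 0.63)]
scene sensor [([241.0, 340.0, 26.0, 53.0], 0.83)]
[[561.7, 0.0, 325.4], [0.0, 561.7, 236.4], [0.0, 0.0, 1.0]] -0.12034188081691423 [[-0.6066, 0.7949, 0.0104, 0.4136], [0.4301, 0.3392, -0.8367, -0.0833], [-0.6686, -0.5031, -0.5476, 1.4963], [0.0, 0.0, 0.0, 1.0]]
top case [([249.0, 202.0, 177.0, 112.0], 0.58)]
top lid [([278.0, 263.0, 146.0, 51.0], 0.56)]
top release_grip [([251.0, 233.0, 42.0, 28.0], 0.85), ([251.0, 203.0, 174.0, 110.0], 0.56)]
top knee []
top piston [([420.0, 266.0, 42.0, 34.0], 0.9)]
top bearing [([370.0, 178.0, 32.0, 32.0], 0.79)]
top sensor [([312.0, 164.0, 27.0, 39.0], 0.97)]
[[455.4, 0.0, 317.8], [0.0, 455.4, 240.0], [0.0, 0.0, 1.0]] -0.025266866608183988 [[0.0251, -0.9997, -0.0003, -0.0674], [-0.9891, -0.0248, -0.1454, 0.6455], [0.1453, 0.0039, -0.9894, 1.0091], [0.0, 0.0, 0.0, 1.0]]
0.8 [2.62272678e-06 1.31031713e-01 9.91378177e-01 2.44957890e-05]
```

View pics/scene0.png

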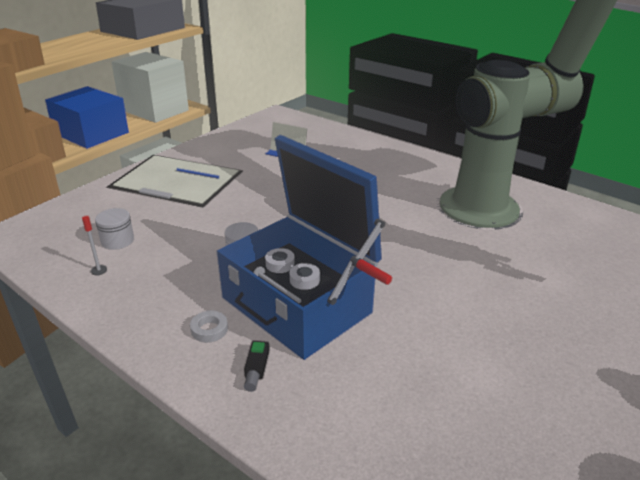

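View pics/top0.png

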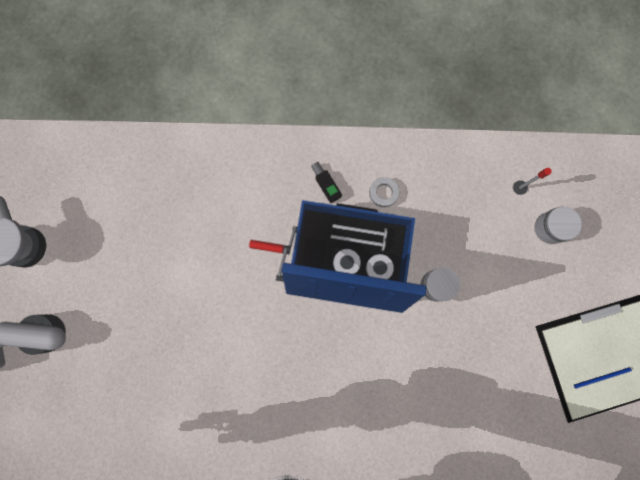

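The scene picture shows the case's +x wall with its bottom corners near (223,297), (305,353) and (372,312), and the red bar from (358,263) to (390,278). In the top picture the rim corners are at (303,202) and (414,217), with the bar from (250,244) to (283,249). I'll fit the case pose to these points.

```bash
cat > h.py <<'E'
from cell import bot
import cv2, numpy as np
from scipy.optimize import least_squares
def proj(c,P):
    k=bot.calibration(c); E=k["extrinsics"]; p=np.atleast_2d(P)@E[:3,:3].T+E[:3,3]
    s=p[:,:2]/p[:,2:]; s=s*(1+k["k1"]*(s**2).sum(1,keepdims=True))
    return s@k["mtx"][:2,:2].T+k["mtx"][:2,2]
def W(q,L):
    c,s=np.cos(q[2]),np.sin(q[2]); L=np.atleast_2d(L)
    return np.c_[q[0]+c*L[:,0]-s*L[:,1], q[1]+s*L[:,0]+c*L[:,1], L[:,2]]
def red(im):
    hsv=cv2.cvtColor(im,cv2.COLOR_RGB2HSV)
    return ((hsv[...,0]<8)|(hsv[...,0]>172))&(hsv[...,1]>150)&(hsv[...,2]>60)
E
python3 - <<'E'
from h import *
mm=lambda *a:np.array(a)/1000
obs={"scene":[((223,297),(95,-125,0)),((305,353),(95,125,0)),((372,312),(-95,125,0)),((220,253),(95,-125,120))],
"top":[((303,202),(95,125,120)),((414,217),(95,-125,120))]}
g=mm(-24,177,168)
for c,b in (("scene",(320,250,90,60)),("top",(240,230,60,35))):
    im=cv2.imread(f"pics/{c}0.png")[:,:,::-1].copy(); m=red(im); x,y,w,h=b
    ys,xs=np.nonzero(m[y:y+h,x:x+w]); print(c,len(xs),xs.mean()+x,ys.mean()+y,xs.min()+x,xs.max()+x,ys.min()+y,ys.max()+y)
    obs[c].append(((xs.mean()+x,ys.mean()+y),g*1000))
def res(q):
    return np.concatenate([(proj(c,W(q,[np.array(l)/1000 for _,l in o]))-[p for p,_ in o]).ravel() for c,o in obs.items()])
s=least_squares(res,[.6,-.03,-.1],loss="soft_l1"); q=s.x; print(q, np.round(res(q).reshape(-1,2),1).tolist())
np.save("q.npy",q)
# overlay
th=1.40; d=np.array([np.cos(th),0,np.sin(th)]); n=np.array([-np.sin(th),0,np.cos(th)])
tiles=[]
for c,(x,y,w,h) in (("scene",(190,120,220,250)),("top",(235,190,220,140))):
    im=cv2.imread(f"pics/{c}0.png"); k=4 if c=="top" else 2.4
    im=cv2.resize(im[y:y+h,x:x+w],None,fx=k,fy=k,interpolation=cv2.INTER_CUBIC)
    def line(L,col): cv2.polylines(im,[np.int32((proj(c,W(q,L))-[x,y]+.5)*k)],False,col,1)
    for z in (0,.12): line([(.095,-.125,z),(.095,.125,z),(-.095,.125,z),(-.095,-.125,z),(.095,-.125,z)],(0,255,0))
    for a in (0,.018):
        o=np.array([-.095,0,.12])+n*a; Y=np.array([0,.125,0])
        line([o+Y,o+d*.194+Y,o+d*.194-Y,o-Y],(0,255,255))
    line([(-.024,.142,.168),(-.024,.212,.168)],(255,255,0)); line([(.03,.13,.108),(-.024,.13,.168)],(255,255,0))
    cv2.imwrite(f"pics/ov_{c}.png",im[:600,:800]); print(im.shape)
E
```

```text
scene 306 373.3529411764706 270.89869281045753 357 390 260 283
top 227 265.80176211453744 246.0704845814978 250 282 241 251
[ 0.61423943 -0.12501555 -0.13442506] [[-0.1, -0.4], [-0.0, 6.2], [1.5, -0.6], [-2.7, -3.8], [1.6, -0.5], [-1.3, -2.6], [1.0, 0.2], [0.5, -0.1]]
(600, 528, 3)
(560, 880, 3)
```

View pics/ov_scene.png

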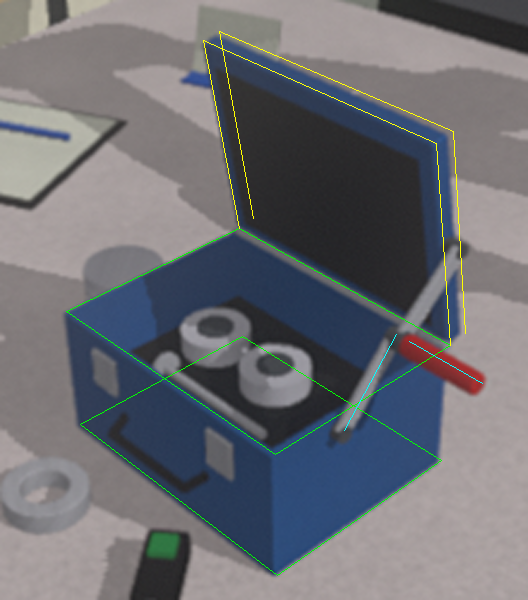

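View pics/ov_top.png

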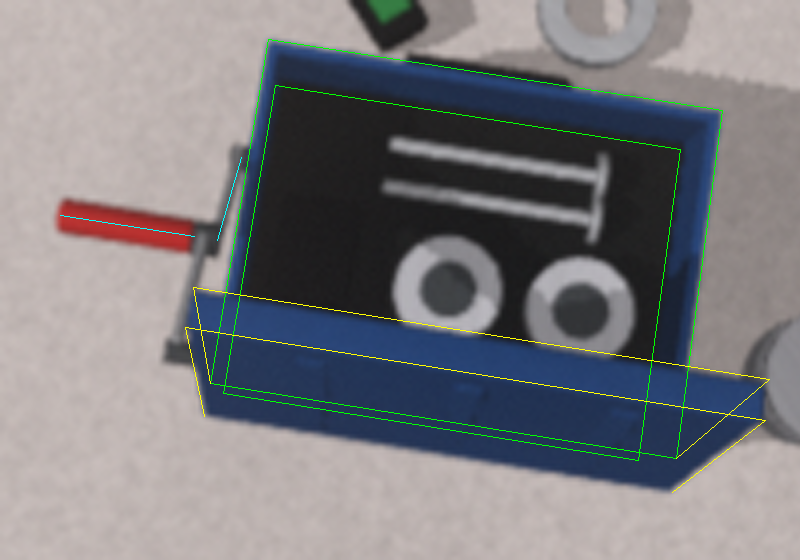

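The overlay matches the case, lid and bar to within 2–3 mm. Next I'll plan the knee arc and the lid arc and check reachability before moving.

```bash
cat >> h.py <<'E'
from scipy.spatial.transform import Rotation as R
q=np.load("q.npy")
foot=np.array([.030,.108]); hinge=np.array([-.095,.120]); A0=np.array([-.078,.228])-hinge
def tool(pitch,flip=1,swap=False):
    """tool z points along case +x turned 'pitch' below level; tool y along case y (or x if swap)"""
    z=np.array([np.cos(pitch),0,-np.sin(pitch)]); y=np.array([0,flip,0.])
    if swap: y=np.array([np.sin(pitch),0,np.cos(pitch)])*flip
    M=R.from_euler("z",q[2]).as_matrix()@np.c_[np.cross(y,z),y,z]
    return R.from_matrix(M).as_quat()[[3,0,1,2]]
def knee(phi): return foot+.081*np.array([np.cos(phi),np.sin(phi)])
def lid_of(phi):
    t=np.linspace(0,1.4,1401); a=hinge+np.c_[np.cos(t)*A0[0]+np.sin(t)*A0[1],-np.sin(t)*A0[0]+np.cos(t)*A0[1]]
    return t[np.argmin(abs(np.linalg.norm(a-knee(phi),axis=1)-.081))]
def press(phi,up=0.): k=knee(phi); return W(q,[(k[0],.190,k[1]+.009+up)])[0]
def push(t,pitch,gap=0.,r=.15,y=0.):
    a=1.40-t; d=np.array([np.cos(a),np.sin(a)]); n=np.array([-np.sin(a),np.cos(a)])
    off=abs(pitch-(np.pi/2-a)); p=hinge+r*d+n*(.018+.011*np.sin(off)+gap)
    return W(q,[(p[0],y,p[1])])[0]
pit=lambda t: np.interp(t,[0,1.4],[np.radians(45),np.radians(85)])
E
python3 - <<'E'
from h import *
for d in (132,140,150,160,165,170,180,200,220): print(d,lid_of(np.radians(d)),end="; ")
print()
for f in (1,-1):
    for s in (False,True):
        print("press",f,s,[None if (j:=bot.solve_ik(press(np.radians(d),u),tool(np.pi/2,f,s))) is None else np.round(j,2).tolist() for d,u in((132,.1),(132,0),(170,0))])
    print("push",f,[None if (j:=bot.solve_ik(push(t,pit(t),g),tool(pit(t),f))) is None else np.round(j,2).tolist() for t,g in((0,.06),(0,0),(.3,0),(.7,0),(1.1,0),(1.4,0))])
print(press(np.radians(132)),push(0,pit(0)),push(1.4,pit(1.4)))
E
```

```text
132 0.0; 140 0.014; 150 0.115; 160 0.33; 165 0.481; 170 0.649; 180 0.9570000000000001; 200 1.2730000000000001; 220 1.393; 
press 1 False [[-0.01, 0.44, 0.09, 1.22, 0.0, 0.12], [-0.01, 0.49, -0.08, 1.0, 0.0, 0.12], [-0.01, 0.49, -0.21, 0.87, 0.0, 0.13]]
press 1 True [[-0.01, 0.44, 0.09, 1.22, 0.0, 1.69], [-0.01, 0.49, -0.08, 1.0, 0.0, 1.69], [-0.01, 0.49, -0.21, 0.87, 0.0, 1.7]]
push 1 [[-0.58, -0.36, -1.05, 0.15, 0.31, -0.33], [-0.5, -0.19, -0.99, 0.03, 0.25, -0.26], [-0.42, -0.04, -0.76, 0.23, 0.17, -0.23], [-0.36, 0.19, -0.48, 0.47, 0.1, -0.21], [-0.33, 0.41, -0.23, 0.7, 0.04, -0.19], [-0.31, 0.57, -0.06, 0.86, 0.02, -0.18]]
press -1 False [[-0.01, 0.44, 0.09, 1.22, 0.0, -3.02], [-0.01, 0.49, -0.08, 1.0, 0.0, -3.02], [-0.01, 0.49, -0.21, 0.87, 0.0, -3.01]]
press -1 True [[-0.01, 0.44, 0.09, 1.22, 0.0, -1.45], [-0.01, 0.49, -0.08, 1.0, 0.0, -1.45], [-0.01, 0.49, -0.21, 0.87, 0.0, -1.44]]
push -1 [[-0.58, -0.36, -1.05, 0.15, 0.31, 2.82], [-0.5, -0.19, -0.99, 0.03, 0.25, 2.88], [-0.42, -0.04, -0.76, 0.23, 0.17, 2.91], [-0.36, 0.19, -0.48, 0.47, 0.1, 2.93], [-0.33, 0.41, -0.23, 0.7, 0.04, 2.95], [-0.31, 0.57, -0.06, 0.86, 0.02, 2.97]]
[0.61572207 0.06651362 0.17719473] [ 0.52158918 -0.11248547  0.27195496] [ 0.66874325 -0.13238668  0.13895871]
```

Run:
```python
from h import *
o=tool(np.pi/2,1,True); r=np.radians
bot.set_gripper(0.0)
bot.move_pose(press(r(132),.10),o)
bot.move_linear(press(r(132),.012),.12)
hit=bot.move_linear(press(r(132),-.006),.02,until_force=3)
p=bot.read_position(); print(hit,p-press(r(132)),bot.read_ft_force(),bot.read_clock())
dz=np.array([0,0,np.clip(p[2]-press(r(132))[2],-.004,.004)])
for d in (136,140,145,150,155,159):
    s=bot.move_linear(press(r(d))+dz,.03,until_force=35); print(d,s,np.round(bot.read_ft_force(),1),np.round(bot.read_position()-press(r(d)),4))
    if s: break
im=bot.camera("scene"); cv2.imwrite("pics/s1.png",cv2.resize(im[100:400,150:550],None,fx=2,fy=2)[:,:,::-1]); print(bot.read_clock())
```

```text
True [-0.00092884  0.00011038 -0.00104104] [-2.46707408  0.06380833  2.44058789] 5.4583
136 False [-5.   0.2  5.9] [-0.001   0.0002 -0.0008]
140 False [-5.7  1.2  7. ] [-0.0014  0.0002 -0.0007]
145 False [-7.3  0.4 10.1] [-0.0018  0.0003 -0.0004]
150 False [-8.2  1.1 13.3] [-0.0022  0.0004 -0.0002]
155 False [-10.6   1.   15.4] [-0.0027  0.0005 -0.    ]
159 False [-12.3   1.3  15.9] [-0.0032  0.0006  0.0001]
7.6667
```

View pics/s1.png

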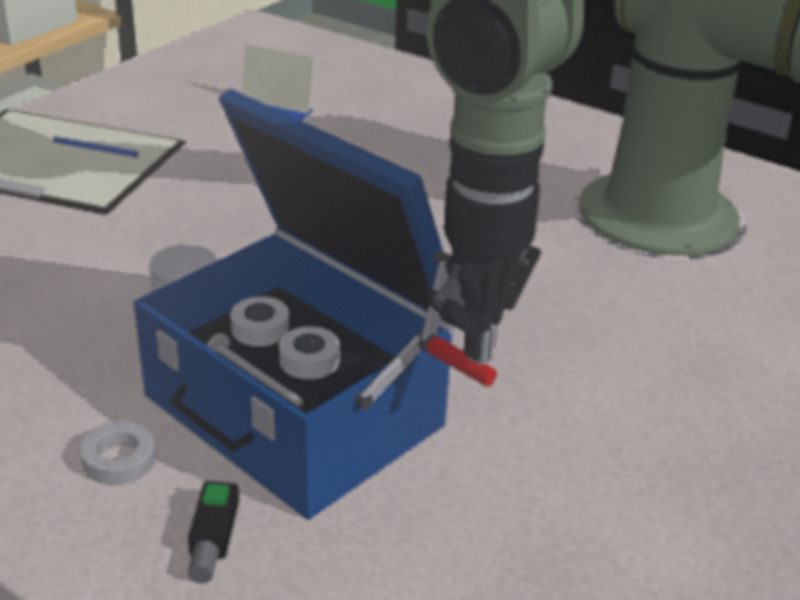

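The picture shows the stay broken at the knee (bar at about (460,360)) and the lid drawn down slightly, with the bystanders unmoved. Now I'll retract and push the lid's outer face from the robot's side.

Run:
```python
from h import *
p=bot.read_position(); t=.32
bot.move_linear(p+[0,0,.16],.15)
bot.move_pose(W(q,[(-.25,.12,.38)])[0],tool(pit(t)))
bot.move_pose(push(t,pit(t),.07),tool(pit(t)))
f0=bot.read_ft_force(); print(f0,bot.read_clock())
bot.move_linear(push(t,pit(t),.025),.1)
hit=bot.move_linear(push(t,pit(t),-.02),.03,until_force=1.5)
e=(bot.read_position()-push(t,pit(t))); print(hit,e,bot.read_clock())
for t in np.arange(.4,1.21,.1):
    s=bot.move_linear(push(t,pit(t)),.06,rotation=tool(pit(t)),until_force=15)
    print(round(t,2),s,np.round(bot.read_ft_force()-f0,1),np.round(bot.read_position()-push(t,pit(t)),4))
    if s: break
im=bot.camera("scene"); cv2.imwrite("pics/s2.png",cv2.resize(im[100:400,150:550],None,fx=2,fy=2)[:,:,::-1]); print(bot.read_clock())
```

```text
[-0.85063044  0.06629659 -0.12685334] 11.2083
True [-0.01302721  0.0017366   0.00640452] 12.425
0.4 False [ 0.4  0.5 -0.9] [-0.0005  0.0001 -0.0008]
0.5 False [ 0.5 -0.5  0. ] [-0.0002  0.     -0.0004]
0.6 False [ 0.7 -0.2  0.7] [ 0.0001 -0.      0.    ]
0.7 False [ 1.4 -0.3  0.7] [ 0.0001 -0.      0.    ]
0.8 False [ 0.6 -0.2 -0.3] [ 0.0001 -0.     -0.    ]
0.9 False [ 1.  -0.4  0.2] [ 0.0001 -0.     -0.0001]
1.0 False [ 0.9 -0.3  0.6] [ 0.0001 -0.     -0.0001]
1.1 False [ 1.2  0.6 -0.2] [ 0.0001 -0.     -0.0001]
1.2 False [0.6 0.7 0.2] [ 0.0001 -0.     -0.0002]
16.35
```

View pics/s2.png

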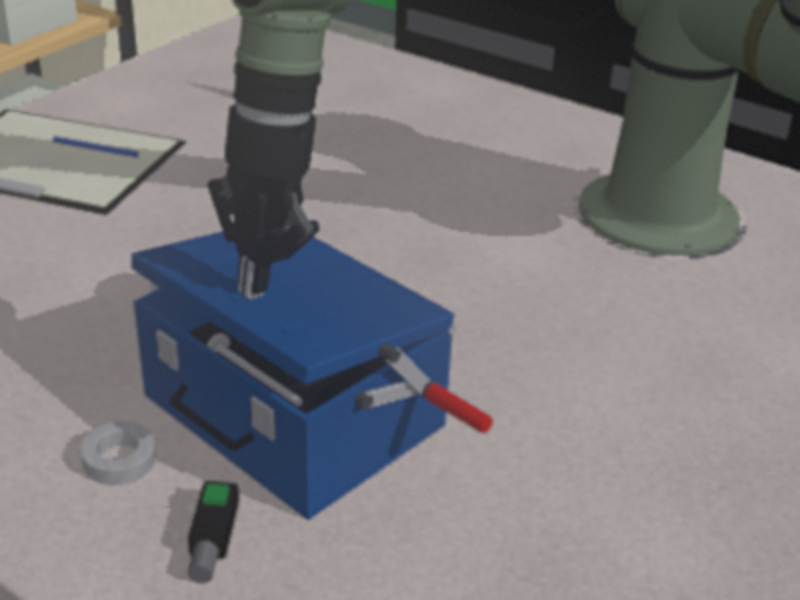

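The lid is nearly shut, with its free edge at about (305,370) in the crop and the tip resting on it. I'll finish slowly and stop on a force rise.

Run:
```python
from h import *
f0=bot.read_ft_force()
for t,g in ((1.28,0),(1.34,0),(1.38,0),(1.40,0),(1.40,-.003),(1.40,-.006),(1.40,-.009)):
    s=bot.move_linear(push(t,pit(t),g),.025 if t<1.38 else .008,rotation=tool(pit(t)),until_force=9)
    f=bot.read_ft_force()-f0; print(t,g,s,np.round(f,1),np.round(bot.read_position()-push(t,pit(t)),4))
    if s or f[2]>9: break
print(bot.read_clock())
p=bot.read_position(); bot.move_linear(p+[0,0,.03],.05); bot.move_linear(p+[-.1,0,.2],.2)
bot.wait(.3)
im=bot.camera("scene"); cv2.imwrite("pics/s3.png",cv2.resize(im[200:400,190:450],None,fx=3,fy=3,interpolation=2)[:,:,::-1]); print(bot.read_clock(),bot.read_ft_force())
```

```text
1.28 0 False [ 1.4 -0.8 -0.3] [ 0.0001  0.     -0.0005]
1.34 0 False [ 0.2 -0.8  0.3] [ 0.0001 -0.     -0.0005]
1.38 0 False [ 0.7 -0.3  0.3] [ 0.     -0.     -0.0002]
1.4 0 False [-0.3 -0.2  1.5] [ 0.      0.     -0.0002]
1.4 -0.003 True [ 0.  -0.2  5.2] [ 0.      0.     -0.0003]
19.1333
21.3833 [ 0.28540131  0.10642202 -0.35799533]
```

View pics/s3.png

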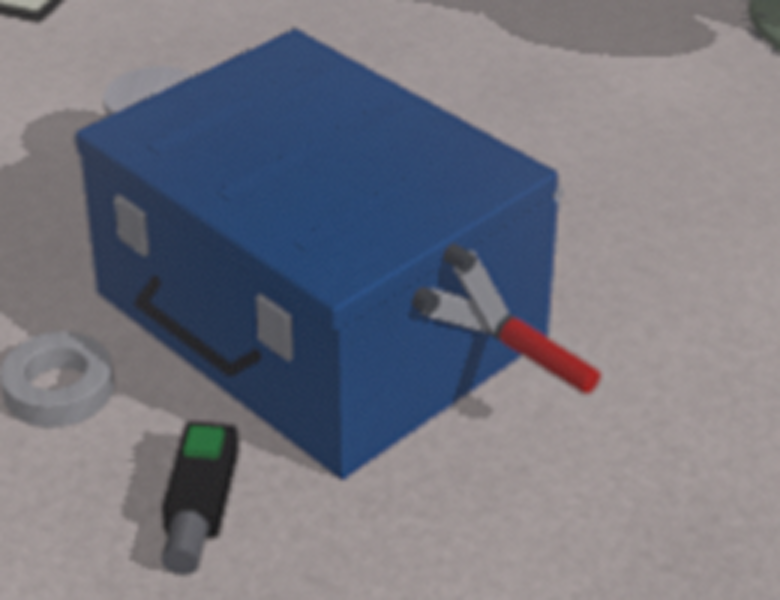

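The lid looks flush and the stay has folded, with the bar's inner end at about (505,330). I'll check the lid angle from the bar position before handing in.

Run:
```python
from h import *
for c in ("scene","top"):
    im=bot.camera(c); m=red(im)
    g=lambda d:proj(c,W(q,[(knee(np.radians(d))[0],.177,knee(np.radians(d))[1])]))[0]
    n,l,st,ce=cv2.connectedComponentsWithStats(m.astype(np.uint8))
    i=min(range(1,n),key=lambda i:np.hypot(*(ce[i]-g(220)))+(1e3 if st[i,4]<50 else 0))
    ds=np.arange(180,240); e=[np.hypot(*(g(d)-ce[i])) for d in ds]; b=ds[np.argmin(e)]
    print(c,ce[i],st[i,4],"phi",b,min(e),"lid",lid_of(np.radians(b)))
    for t in ("piston","bearing","sensor"): print(t,[(np.round(x["bbox"]).tolist(),round(x["confidence"],2)) for x in bot.search_frame(c,t)[:1]])
print(lid_of(np.radians(222)),lid_of(np.radians(226)))
```

```text
scene [372.70881226 317.80842912] 261 phi 222 1.091116776918809 lid 1.4
piston [([224.0, 221.0, 30.0, 16.0], 0.81)]
bearing [([188.0, 314.0, 40.0, 26.0], 0.86)]
sensor [([240.0, 341.0, 28.0, 50.0], 0.82)]
top [271.03468208 256.07514451] 173 phi 219 0.1462730990680649 lid 1.389
piston []
bearing []
sensor [([314.0, 158.0, 22.0, 41.0], 0.82)]
1.4 1.4
```

```bash
python3 -c "
from cell import bot
print(bot.read_clock(), bot.close_job())"
```

```text
the job is handed in; nothing more can be done
21.7833 None
```

I broke the stay at its knee by pressing the red grip (about 20 N at most), pushed the lid gently shut onto its stop, and handed the job in at 21.8 s; the piston, ring and sensor look unmoved in the scene camera.

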